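Hold open the cheese crate's gate

ROBOT

A 6-joint arm with a two-finger parallel gripper is mounted at the origin on the work surface. World frame = base frame: x ahead of the robot, y to its left, z up, the work surface at z = 0. Lengths are in mm, angles in rad, forces in N, time in s.
With the tool pointing down it reaches from about 350 to 775 mm from the base axis. Payload 7.3 kg.
Tool frame: the origin (TCP) lies at the very end of the fingers, on their centre line; the grasp point (between the pads) lies 19 mm behind it; z points along the fingers, y is the line along which they close (so a half turn about z gives the same grasp; the last joint's range is limited). The gripper opens to 92 mm and grips with 3 to 60 N. Pads are 19 mm wide; open, the fingers measure 130 mm over their backs; the gripper's body (75 mm by 190 mm) begins 47 mm behind the grasp point.
Start: joints at [-0.146, 0.342, 1.524, -0, 1.275, -0.146], TCP at [525.019, 0.019, 226.741] pointing down, gripper open.
Joint ranges: [-2.53, 2.53], [-0.77, 2.02], [0.04, 2.7], [-1, 4.14], [0.28, 2.66], [-3.11, 3.11]. Speed limits (rad/s): [2.57, 2.57, 3.14, 3.14, 3.14, 3.14].

INTERFACE

Orientations are given as [roll, pitch, yaw] about the fixed x, y, z axes, in that order (R = Rz(yaw) Ry(pitch) Rx(roll)).
In Python, from plant import get_obs, vision, workorder gives the robot as it stands.
- The arm moves only by the shell command python3 -m pendant 'ROWS' [OPENING]. ROWS is a JSON object of lists of equal length, an entry for each row: "dp": the shift along the tool's x, y, z in m, a list of three; "rotation": the turn, a rotation vector about the tool's x, y, z in rad, a list of three. A call has 1 to 8 rows; each row is the pose to reach, as a shift and turn from the pose commanded when the call began, along the tool's axes at that moment; what a row does not reach only later rows make up. A row lasts 1/8 s, in which the tool goes at most 62.5 mm and 10.7 degrees, less where a joint would pass 70% of its speed; a pose out of reach is approached as far as the arm can. A call with a gripper value outside its range is refused whole. OPENING is the finger opening in m, from 0 to 0.0918, set as the call begins (- or left out, the last holds). The fingers move at their own pace and stop on an object; the grip force is fixed at half the most. Time passes only in rows, so rows that repeat a pose let the fingers close. It gives the time, the measured TCP pose, the force, the opening and the grip force at its end, in the units of the state.
- get_obs(): the state, without advancing time (a new reading comes with each control period).
- vision.capture(name): name is "scene" or "side" or "wrist"; returns a dict with "pixels" (384x512x3 uint8, red, green, blue), "vfov" (degrees; the focal length in pixels is half the picture's height over the tangent of half this angle, whatever the lens; pixels are square), "cx", "cy" (the principal point, pixels), "dist" ([k1, k2, p1, p2, k3] as OpenCV has them; the pictures are not rectified), "pose" (4x4, takes a point from camera to world coordinates); the wrist camera has in their place "T_tool_cam" (4x4, takes a point from camera to tool coordinates, whose origin is the TCP and whose axes are the flange's). Camera axes: x right, y up, looking along -z (the intrinsics and any distortion apply to the point x, -y, -z); pixel columns grow to the right and rows downward; lengths in mm; the calibration is good to about 2 mm. A picture is of the moment at which its call begins: read the wrist's pose just before it. There is no depth.
- workorder.close_job(): hands the job in; it is judged then, once.
The state is a dict: "time": time; "joint_positions": joint angles; "dq": joint speeds; "tau": joint torques, N m; "tool_pos": TCP position; "tcp_rot": TCP orientation; "contact_force": force on the tool from outside, world axes, zero at the start; "moment": the same for the moment, N m; "grip_width": finger opening in mm; "finger_force": force on a finger pad.
Only numpy, scipy, OpenCV 4.12 (cv2) and the standard library are available. Lean on these libraries where they do the work, as an engineer would, in place of code of your own. Each camera call takes 0.05 s, during which the arm holds its last target. There are 200 camera calls.

TASK

Open the cheese crate for unloading: lift the keeper link up off the two posts and lay it flat in the tray (set it down, do not drop it), then squeeze together the two tabs of the catch nearer the gate's hinge until they are fully in, and after it those of the catch nearer the gate's free end. Then pull the gate out by its post, past its detent, to about a right angle, and finish while holding it wide open by the post: the spring pushes it back, so do not let go at the end. Leave the cheese wheel, jars and butter on the counter where they are.

Things in the scene. Friction and masses are not known exactly. Their poses are not given: they have to be found in the camera images.
- crate: black plastic crate fixed on the counter, 400 wide, 260 deep, 150 mm tall, open-topped, two cheeses inside. Origin: on the counter in the middle of its front plane, just behind the gate; x points into the crate (away from the robot), y left as seen from the robot, z up. The front is a grey gate hinged at its right (-y) end; a rail behind the gate's top edge carries the two catches.
- gate_hinge (a point): point on the gate's upright hinge line, at the gate's top edge (150 mm above the counter); crate frame (-6, -165, 150) mm. Axes as the crate's.
- gate (a joint): gate angle (rad): 0 shut, grows as its left end swings towards the robot; stop 1.65. Panel 265 mm long from the hinge, 8 mm thick. Locked until link is off and catches in. A spring shuts it: 0.15 Nm at 0, rising evenly to 0.55 at 1.6. From 0.2 to 0.65 a detent bump adds up to 0.8 Nm; past it the gate, let go, rests against the bump at about 1.1; wider it must be held.
- pull_post: upright steel post (turns freely on its axis) on the gate's front bracket, the gate's pull: 14 mm diameter, 50 mm tall. Origin: centre of its foot, 140 mm above the counter. Gate shut: at crate (-60, 70) mm; turns with the gate. Bracket below: 40 mm along the gate, 12 mm thick. A like post is fixed to the crate's left corner, 80 mm further left, at crate (-60, 150) mm.
- pull_grip (a point): point on the pull post's axis, 34 mm above its foot, where to pinch it.
- link: bright steel keeper link: flat frame 56 (x) x 134 (y) x 10 mm with a middle cross bar and on it an upright grip plate 10 (x) x 30 (y) mm, top 50 mm above the underside. Starts dropped over the pull post and the fixed post, underside 140 mm above the counter; must rise 50 mm to clear them. Two openings, each 32 (x) x 49 (y) mm. Origin: centre of the underside. About 0.16 kg.
- link_grip (a point): centre of the link's grip plate, 35 mm above the underside of the link; pinch it here across the plate (along the link's x).
- tray: shallow aluminium tray fixed on the counter at the robot's left, 210 (x) x 150 (y) x 28 mm, walls and floor 5 mm. Origin: centre of its underside; x along its long side. The link fits flat inside with its long axis along the tray's x.
- catch_1 (a point): midpoint between the two tabs of catch 1 (nearer the hinge, right), 178 mm above the counter, a good height to pinch; crate frame (10, -95, 178) mm. A catch is two upright tabs, 60 mm over their outer faces when out, 36 mm when fully squeezed together; squeeze along the crate's y. Axes as the crate's.
- catch_2 (a point): the same for catch 2 (nearer the gate's free end, left); crate frame (10, 10, 178) mm. Axes as the crate's.
- tab_1a: grey upright finger tab of catch 1, on the right (-y), on a steel claw over the gate's edge; 20 (crate x) x 8 (y) mm, top 198 mm above the counter. Origin: mid-thickness, 156 mm up, at the crate's front plane; the tab's centre is 10 mm further in x. Out: crate y = -121 mm; slides 12 mm in towards its partner (free of the gate from 8), about 4 N, and stays where pushed.
- tab_1b: grey upright finger tab of catch 1, on the left (+y), on a steel claw over the gate's edge; 20 (crate x) x 8 (y) mm, top 198 mm above the counter. Origin: mid-thickness, 156 mm up, at the crate's front plane; the tab's centre is 10 mm further in x. Out: crate y = -69 mm; slides 12 mm in towards its partner (free of the gate from 8), about 4 N, and stays where pushed.
- tab_2a: grey upright finger tab of catch 2, on the right (-y), on a steel claw over the gate's edge; 20 (crate x) x 8 (y) mm, top 198 mm above the counter. Origin: mid-thickness, 156 mm up, at the crate's front plane; the tab's centre is 10 mm further in x. Out: crate y = -16 mm; slides 12 mm in towards its partner (free of the gate from 8), about 4 N, and stays where pushed.
- tab_2b: grey upright finger tab of catch 2, on the left (+y), on a steel claw over the gate's edge; 20 (crate x) x 8 (y) mm, top 198 mm above the counter. Origin: mid-thickness, 156 mm up, at the crate's front plane; the tab's centre is 10 mm further in x. Out: crate y = 36 mm; slides 12 mm in towards its partner (free of the gate from 8), about 4 N, and stays where pushed.
- cheese_wheel: large brown cheese wheel, 184 mm across, 70 mm tall, lying on the counter at the robot's right. Not part of the job: leave it where it is.
- jar: amber jar with white cap, 68 mm across, 100 mm tall, on the counter at the robot's right. Not part of the job: leave it where it is.
- butter_block: yellow block, 90 x 60 x 50 mm, on the counter left of the crate. Not part of the job: leave it where it is.
- honey_pot: small amber jar with white cap, 60 mm across, 75 mm tall, beyond the tray on the robot's left. Not part of the job: leave it where it is.
Mind the look-alikes: they are no part of the job. What is shaped like the link but blue is not meant.

How it is judged:
By the outcome, as a careful person would: the job done as asked, in the order asked, and still so for the second after the job is handed in, while the arm keeps its last pose, push and grip.
It also fails if it takes over 67 s, if anything falls off the work surface, if the arm or the gripper's body presses on something with over 40 N, if the wrist force passes 120 N, or if a joint passes its speed limit or range.

## Working session

There is one attempt and no reset: what is moved stays moved. The work goes in short steps, Python scripts to look and compute and a shell command to move; the robot and the scene stay as the last step left them, time stands still between calls to the robot, and variables do not carry over. Pictures are saved under pics/ and viewed, at most 10 in all, crops included, and the job is handed in when it is done.

```bash
ls; mkdir -p pics
cat > h.py <<'E'
import numpy as np, cv2, json
from plant import get_obs, vision, workorder
from scipy.spatial.transform import Rotation as R
def snap(name,fn):
    o=get_obs(); c=vision.capture(name)
    cv2.imwrite(f'pics/{fn}.png',c['pixels'][:,:,::-1])
    if 'pose' in c: T=np.array(c['pose'])
    else:
        W=np.eye(4); W[:3,:3]=R.from_euler('xyz',o['tcp_rot']).as_matrix(); W[:3,3]=o['tool_pos']; T=W@np.array(c['T_tool_cam'])
    f=192/np.tan(np.radians(c['vfov'])/2)
    d=dict(T=T.tolist(),f=f,cx=c['cx'],cy=c['cy'],dist=list(c['dist'])); json.dump(d,open(f'pics/{fn}.json','w')); return d
def load(fn): return json.load(open(f'pics/{fn}.json'))
def K(d): return np.array([[d['f'],0,d['cx']],[0,d['f'],d['cy']],[0,0,1.]])
def ray(d,px):
    u=cv2.undistortPoints(np.array([[px]],float),K(d),np.array(d['dist'],float))[0,0]
    T=np.array(d['T']); v=T[:3,:3]@np.array([u[0],-u[1],-1]); return T[:3,3],v
def atz(d,px,z):
    o,v=ray(d,px); return o+v*(z-o[2])/v[2]
def proj(d,P):
    T=np.array(d['T']); q=(np.atleast_2d(P)-T[:3,3])@T[:3,:3]; q=q*[1,-1,-1]
    return cv2.projectPoints(q,np.zeros(3),np.zeros(3),K(d),np.array(d['dist'],float))[0][:,0]
def show():
    o=get_obs(); print(round(o['time'],2),np.round(o['tool_pos'],1),np.round(o['tcp_rot'],3),'F',np.round(o['contact_force'],1),'w',o['grip_width'],o['finger_force'],'q',np.round(o['joint_positions'],2))
E
python3 -c "
from h import *
show()
for n in ['scene','side','wrist']:
    d=snap(n,n+'0'); print(n,np.round(d['T'],2).tolist(),d['f'],d['cx'],d['cy'],d['dist'])
a=[cv2.imread(f'pics/{n}0.png') for n in ['scene','side']]
"
```

```text
pics
0.0 [5.246e+02 1.000e-01 2.261e+02] [-3.14  -0.     1.571] F [ 0.2 -0.3  0.1] w 91.67529345680478 0.0 q [-0.15  0.34  1.53  0.    1.28 -0.15]
scene [[-0.51, -0.65, 0.57, 1289.83], [0.86, -0.38, 0.33, 491.6], [0.01, 0.66, 0.75, 1176.76], [0.0, 0.0, 0.0, 1.0]] 428.8205842483903 256.0232344761546 187.0184623433215 [np.float64(0.05186924907753575), np.float64(0.0), np.float64(0.0), np.float64(0.0), np.float64(0.0)]
side [[-0.98, 0.13, -0.14, 316.14], [-0.19, -0.58, 0.79, 860.48], [0.02, 0.81, 0.59, 781.7], [0.0, 0.0, 0.0, 1.0]] 366.59588470666745 250.52010182554275 191.77219798500238 [np.float64(-0.06377857151779873), np.float64(0.0), np.float64(0.0), np.float64(0.0), np.float64(0.0)]
wrist [[1.0, -0.0, 0.0, 525.18], [0.0, 0.96, 0.26, 69.11], [-0.0, -0.26, 0.96, 383.35], [0.0, 0.0, 0.0, 1.0]] 291.6044248886354 248.64327203206676 191.4338722911229 [np.float64(-0.017302571224033468), np.float64(0.0), np.float64(0.0), np.float64(0.0), np.float64(0.0)]
```

View pics/scene0.png

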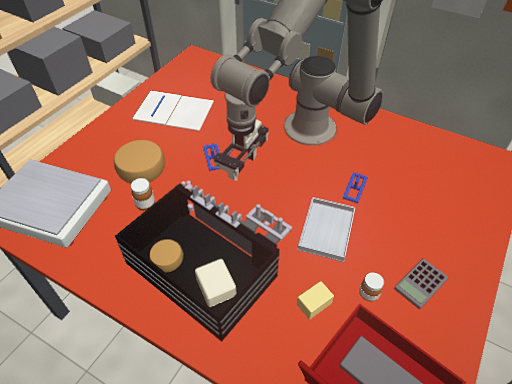

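View pics/side0.png

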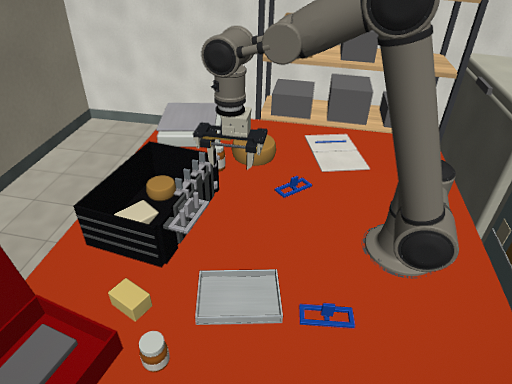

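The scene view shows the crate with its link at about (268,222), the tray at (328,228), and blue look-alikes at (212,155) and (355,187). I'll enlarge it.

```bash
python3 -c "
from h import *
a=cv2.imread('pics/scene0.png')[170:270,165:365]; cv2.imwrite('pics/c1.png',cv2.resize(a,None,fx=4,fy=4,interpolation=cv2.INTER_CUBIC))
a=cv2.imread('pics/side0.png')[130:330,70:290]; cv2.imwrite('pics/c2.png',cv2.resize(a,None,fx=3,fy=3,interpolation=cv2.INTER_CUBIC))
"
```

```text
(no output)
```

View pics/c1.png

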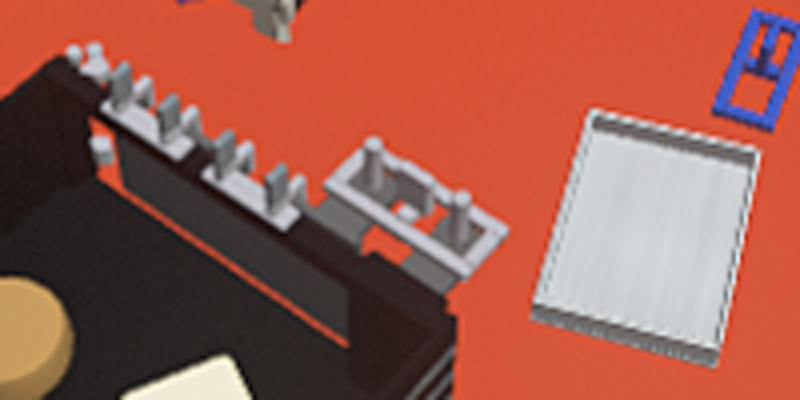

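View pics/c2.png

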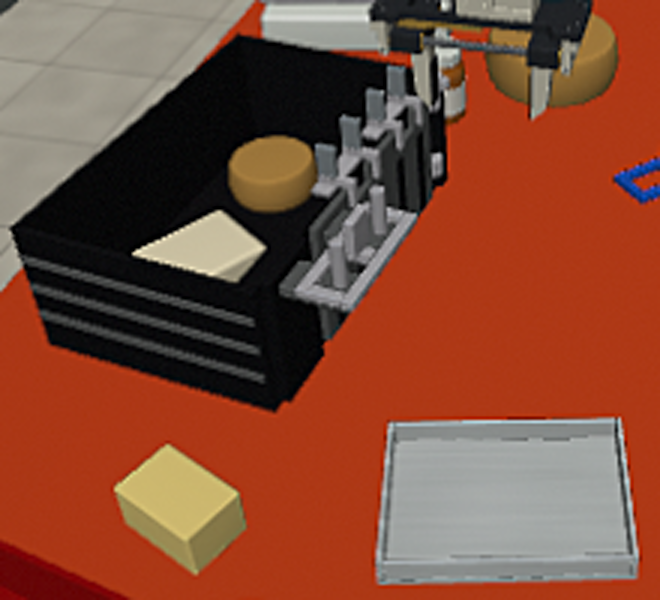

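```bash
cat > fit.py <<'E'
from h import *
from scipy.optimize import least_squares
S,D=load('scene0'),load('side0')
cr=np.array([[-60,70,190],[-60,150,190],[10,-121,198],[10,-69,198],[10,-16,198],[10,36,198]],float)
us=np.array([[373,142],[460,196],[121,69],[168,97],[225,134],[278,169]])/4+[165,170]
ud=np.array([[378,190],[337,240],[396,68],[375,89],[349,117],[325,147]])/3+[70,130]
tr=np.array([[105,-75,28],[105,75,28],[-105,75,28],[-105,-75,28]],float)
def tf(p,P):
    c,s=np.cos(p[2]),np.sin(p[2]); return P@np.array([[c,-s,0],[s,c,0],[0,0,1]]).T+[p[0],p[1],0]
def res(p,P,a,b): Q=tf(p,P); return np.r_[(proj(S,Q)-a).ravel(),(proj(D,Q)-b).ravel()]
r=least_squares(res,[550,0,0],args=(cr,us,ud)); print('crate',r.x,np.round(r.fun.reshape(-1,2),1).tolist())
ts=np.array([[593,108],[761,150],[718,350],[533,305]])/4+[165,170]
td=np.array([[389,424],[620,420],[636,562],[378,565]])/3+[70,130]
print('tray pts',[np.round(atz(S,p,28)[:2]) for p in ts],[np.round(atz(D,p,28)[:2]) for p in td])
p=r.x
for n,q in dict(link=[-60,110,175],c1=[10,-95,178],c2=[10,10,178],hinge=[-6,-165,150],pull=[-60,70,174]).items(): print(n,np.round(tf(p,np.array([q],float))[0],1))
E
python3 fit.py
```

```text
crate [ 6.47425116e+02  2.46768192e+01 -1.43636649e-01] [[0.2, -0.1], [0.3, 0.0], [-0.5, -0.3], [0.4, 0.9], [-0.6, 0.3], [-0.3, 0.4], [0.0, -0.4], [-0.1, 0.4], [0.3, -0.3], [0.0, 0.8], [0.7, 0.4], [0.3, -0.2]]
tray pts [array([354., 184.]), array([324., 328.]), array([528., 373.]), array([564., 231.])] [array([559., 232.]), array([357., 185.]), array([325., 330.]), array([525., 374.])]
link [603.8 142.1 175. ]
c1 [643.7 -70.8 178. ]
c2 [658.8  33.1 178. ]
hinge [ 617.9 -137.8  150. ]
pull [598.1 102.5 174. ]
```

View pics/wrist0.png

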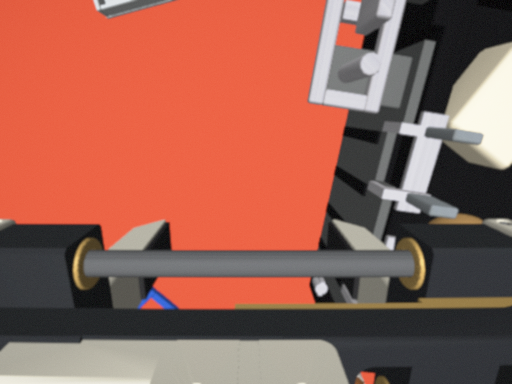

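The fit is good (residuals under 1 px). In the wrist view the link is at the top right (about 360,50), as expected. Tray centre ≈ (442, 279.5), yaw 0.222, sides 213 × 147 mm. Next I'll go above the link.

```bash
python3 -m pendant '{"dp":[[0.04,0.02,0],[0.09,0.045,0],[0.125,0.068,0],[0.142,0.079,0],[0.142,0.079,0],[0.142,0.079,0]],"rotation":[[0,0,0.05],[0,0,0.1],[0,0,0.144],[0,0,0.144],[0,0,0.144],[0,0,0.144]]}' 0.045; python3 -c "
from h import *
show(); d=snap('wrist','w1')
print(proj(d,np.array([[598.1,102.5,190],[609.5,181.7,190],[658.8,33.1,198],[603.8,142.1,190]])))"
```

```text
time: 0.9
tool_pos: [603.5, 141.3, 226.4]
tcp_rot: [-3.141, 0.001, 1.427]
contact_force: [-0.3, -0.8, -0.2]
grip_width: 45.1
finger_force: 0.0
0.9 [603.5 141.3 226.4] [-3.141e+00  1.000e-03  1.427e+00] F [-0.3 -0.8 -0.2] w 45.112248265856635 0.0 q [ 0.11  0.52  1.24 -0.    1.38  0.25]
[[248.07950624 263.62517705]
 [247.93490951 155.72212056]
 [338.88269302 338.43511141]
 [248.01059934 212.4963741 ]]
```

View pics/w1.png

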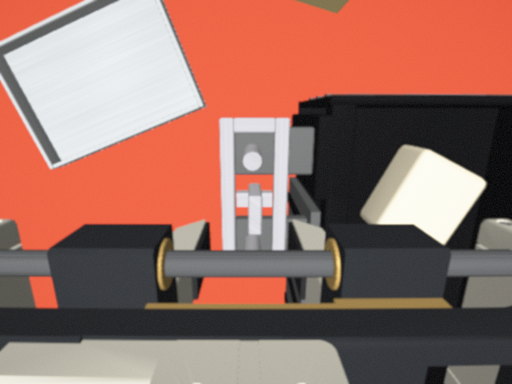

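The wrist view shows the plate top at (254,210) and the fixed post at (252,160), about 2–3 mm further in tool +y than predicted. I'll shift 2 mm, descend and pinch.

```bash
python3 -m pendant '{"dp":[[0,0.002,0.03],[0,0.002,0.055],[0,0.002,0.07],[0,0.002,0.07],[0,0.002,0.07]],"rotation":[[0,0,0],[0,0,0],[0,0,0],[0,0,0],[0,0,0]]}' 0.045; python3 -m pendant '{"dp":[[0,0,0],[0,0,0],[0,0,0],[0,0,0],[0,0,0]],"rotation":[[0,0,0],[0,0,0],[0,0,0],[0,0,0],[0,0,0]]}' 0.0
```

```text
time: 1.58
tool_pos: [606.6, 141.6, 157.9]
tcp_rot: [3.14, -0.0, 1.427]
contact_force: [-0.2, 0.0, 1.0]
grip_width: 45.0
finger_force: 0.0
time: 2.2
tool_pos: [606.2, 141.7, 156.9]
tcp_rot: [3.141, -0.0, 1.427]
contact_force: [0.8, -0.3, 1.2]
grip_width: 9.9
finger_force: 30.0
```

```bash
python3 -m pendant '{"dp":[[0,0,-0.025],[0,0,-0.055],[0,0,-0.075],[0,0,-0.08],[0,0,-0.08]],"rotation":[[0,0,0],[0,0,0],[0,0,0],[0,0,0],[0,0,0]]}'; python3 -m pendant '{"dp":[[0.012,-0.02,0],[0.028,-0.045,0],[0.045,-0.073,0],[0.062,-0.1,0],[0.078,-0.127,0],[0.093,-0.15,0],[0.106,-0.17,0],[0.113,-0.182,0]],"rotation":[[0,0,0.1],[0,0,0.25],[0,0,0.4],[0,0,0.56],[0,0,0.72],[0,0,0.88],[0,0,1.04],[0,0,1.205]]}';  python3 -m pendant '{"dp":[[0,0,0],[0,0,0],[0,0,0.04],[0,0,0.08],[0,0,0.12],[0,0,0.145],[0,0,0.155],[0,0,0.155]],"rotation":[[0,0,0],[0,0,0],[0,0,0],[0,0,0],[0,0,0],[0,0,0],[0,0,0],[0,0,0]]}'; python3 -c "
from h import *
show();snap('scene','s2');snap('side','d2')
a=cv2.imread('pics/scene0.png')
a=cv2.resize(cv2.imread('pics/scene0.png')[0:1,0:1],(1,1))
a=cv2.imread('pics/s2.png')[150:290,250:400];b=cv2.imread('pics/d2.png')[210:350,170:320]
cv2.imwrite('pics/c3.png',cv2.resize(np.hstack([a,b]),None,fx=2.6,fy=2.6,interpolation=cv2.INTER_CUBIC))"
```

```text
time: 2.82
tool_pos: [605.7, 141.7, 236.0]
tcp_rot: [-3.141, 0.0, 1.427]
contact_force: [0.3, 0.4, -2.4]
grip_width: 9.8
finger_force: 30.0
time: 3.82
tool_pos: [440.6, 280.1, 235.4]
tcp_rot: [3.141, 0.002, 0.217]
contact_force: [0.7, 0.0, -2.3]
grip_width: 10.1
finger_force: 30.0
time: 4.82
tool_pos: [442.4, 279.4, 81.5]
tcp_rot: [3.141, 0.001, 0.222]
contact_force: [0.3, 1.2, -1.5]
grip_width: 9.8
finger_force: 30.0
4.83 [442.4 279.4  81.5] [3.141e+00 1.000e-03 2.220e-01] F [ 0.3  1.2 -1.5] w 9.842165834050924 29.999601244926453 q [ 0.42  0.5   1.72 -0.    0.92  1.77]
```

View pics/c3.png

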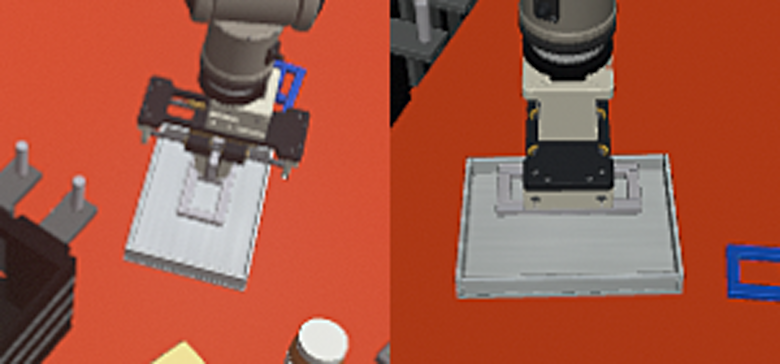

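The link hangs over the tray, aligned with it and inside its walls in both views. I'll lower it slowly.

```bash
python3 -m pendant '{"dp":[[0,0,0.02],[0,0,0.04],[0,0,0.05],[0,0,0.054],[0,0,0.055],[0,0,0.055]],"rotation":[[0,0,0],[0,0,0],[0,0,0],[0,0,0],[0,0,0],[0,0,0]]}'; python3 -m pendant '{"dp":[[0,0,0.001],[0,0,0.002],[0,0,0.003],[0,0,0.004],[0,0,0.004]],"rotation":[[0,0,0],[0,0,0],[0,0,0],[0,0,0],[0,0,0]]}'
```

```text
time: 5.68
tool_pos: [442.5, 279.9, 27.3]
tcp_rot: [-3.141, -0.001, 0.222]
contact_force: [0.7, -0.5, -2.1]
grip_width: 9.6
finger_force: 30.0
time: 6.3
tool_pos: [442.1, 279.6, 22.6]
tcp_rot: [3.142, 0.0, 0.222]
contact_force: [0.5, 0.2, -2.1]
grip_width: 9.6
finger_force: 30.0
```

```bash
python3 -m pendant '{"dp":[[0,0,0.0005],[0,0,0.001],[0,0,0.0015],[0,0,0.0015]],"rotation":[[0,0,0],[0,0,0],[0,0,0],[0,0,0]]}'
```

```text
time: 6.8
tool_pos: [442.2, 279.7, 21.9]
tcp_rot: [3.142, -0.0, 0.222]
contact_force: [-1.3, -0.6, 5.5]
grip_width: 10.0
finger_force: 30.0
```

The link touched down (5.5 N). I'll release it and rise.

```bash
python3 -m pendant '{"dp":[[0,0,0],[0,0,0],[0,0,0],[0,0,-0.02],[0,0,-0.07],[0,0,-0.125],[0,0,-0.18],[0,0,-0.22]],"rotation":[[0,0,0],[0,0,0],[0,0,0],[0,0,0],[0,0,0],[0,0,0],[0,0,0],[0,0,0]]}' 0.032; python3 -m pendant '{"dp":[[0.01,0.032,0],[0.025,0.08,0],[0.041,0.133,0],[0.058,0.186,0],[0.075,0.24,0],[0.092,0.295,0],[0.107,0.345,0],[0.1196,0.3863,0]],"rotation":[[0,0,0.03],[0,0,0.07],[0,0,0.12],[0,0,0.17],[0,0,0.22],[0,0,0.27],[0,0,0.32],[0,0,0.366]]}' 0.08;  python3 -m pendant '{"dp":[[0,0,0],[0,0,0],[0,0,0]],"rotation":[[0,0,0],[0,0,0],[0,0,0]]}'; python3 -c "
from h import *
show();snap('scene','s3');snap('side','d3');d=snap('wrist','w3')
print(proj(d,np.array([[643.7+26*-.143,-70.8+26*-.99,198],[643.7+26*.143,-70.8+26*.99,198]])))
a=cv2.imread('pics/s3.png')[150:290,165:365];b=cv2.imread('pics/w3.png')[150:330]
cv2.imwrite('pics/c4.png',np.vstack([cv2.resize(a,(512,358)),b]))"
```

```text
time: 7.8
tool_pos: [442.4, 279.8, 243.9]
tcp_rot: [-3.141, -0.003, 0.222]
contact_force: [-0.0, 0.2, -0.7]
grip_width: 32.3
finger_force: 0.0
time: 8.8
tool_pos: [644.4, -72.9, 240.8]
tcp_rot: [3.142, 0.0, -0.147]
contact_force: [0.2, 0.0, -0.1]
grip_width: 79.8
finger_force: 0.0
time: 9.18
tool_pos: [643.4, -69.5, 241.5]
tcp_rot: [-3.141, -0.0, -0.143]
contact_force: [-0.6, 0.0, -0.9]
grip_width: 80.0
finger_force: 0.0
9.18 [643.4 -69.5 241.5] [-3.141 -0.    -0.143] F [-0.6  0.  -0.9] w 80.00905514544924 0.0 q [-0.23  0.57  1.12  0.    1.45  1.49]
[[283.45015538 212.8373933 ]
 [212.07554112 212.76039939]]
```

View pics/c4.png

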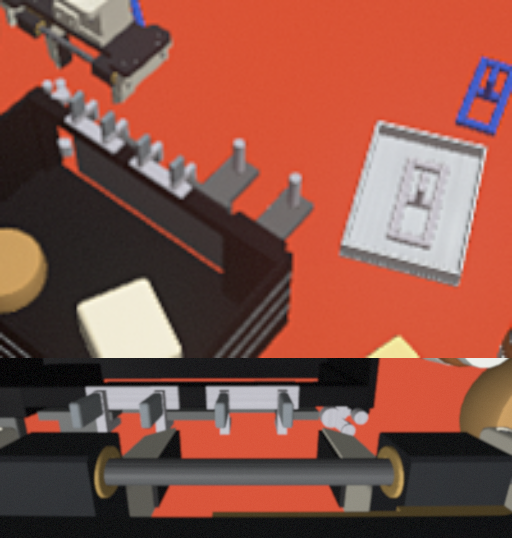

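The link lies flat in the tray. In the wrist view the catch 1 tabs (222/288, about 215) sit between the fingers and 2–3 mm towards tool +y. I'll descend with a 2 mm shift, then squeeze.

```bash
python3 -m pendant '{"dp":[[0,0.002,0.02],[0,0.002,0.05],[0,0.002,0.07],[0,0.002,0.078],[0,0.002,0.078],[0,0.002,0.078]],"rotation":[[0,0,0],[0,0,0],[0,0,0],[0,0,0],[0,0,0],[0,0,0]]}' 0.08; python3 -m pendant '{"dp":[[0,0,0],[0,0,0],[0,0,0],[0,0,0],[0,0,0],[0,0,0],[0,0,0],[0,0,0]],"rotation":[[0,0,0],[0,0,0],[0,0,0],[0,0,0],[0,0,0],[0,0,0],[0,0,0],[0,0,0]]}' 0.02; python3 -m pendant '{"dp":[[0,0,0],[0,0,0]],"rotation":[[0,0,0],[0,0,0]]}'
```

```text
time: 10.07
tool_pos: [644.0, -72.8, 164.5]
tcp_rot: [3.141, -0.002, -0.144]
contact_force: [0.3, 0.7, -0.1]
grip_width: 80.3
finger_force: 0.0
time: 11.08
tool_pos: [643.6, -72.7, 163.6]
tcp_rot: [-3.141, -0.001, -0.144]
contact_force: [-0.8, 1.1, 4.4]
grip_width: 34.7
finger_force: 30.0
time: 11.32
tool_pos: [643.7, -72.7, 163.6]
tcp_rot: [-3.141, -0.001, -0.144]
contact_force: [0.2, 1.4, 5.1]
grip_width: 34.8
finger_force: 30.0
```

```bash
python3 -m pendant '{"dp":[[0,0,0],[0,0,0],[0,0,0],[0,0,0],[0,0,-0.02],[0,0,-0.05],[0,0,-0.07],[0,0,-0.07]],"rotation":[[0,0,0],[0,0,0],[0,0,0],[0,0,0],[0,0,0],[0,0,0],[0,0,0],[0,0,0]]}' 0.08; python3 -m pendant '{"dp":[[0,-0.03,0],[0,-0.07,0],[0,-0.098,0],[0,-0.105,0],[0,-0.105,0],[0,-0.105,0],[0,-0.105,0]],"rotation":[[0,0,0],[0,0,0],[0,0,0],[0,0,0],[0,0,0],[0,0,0],[0,0,0]]}'; python3 -m pendant '{"dp":[[0,0,0.02],[0,0,0.05],[0,0,0.066],[0,0,0.07],[0,0,0.07],[0,0,0.07]],"rotation":[[0,0,0],[0,0,0],[0,0,0],[0,0,0],[0,0,0],[0,0,0]]}' 0.08; python3 -m pendant '{"dp":[[0,0,0],[0,0,0],[0,0,0],[0,0,0],[0,0,0],[0,0,0],[0,0,0],[0,0,0]],"rotation":[[0,0,0],[0,0,0],[0,0,0],[0,0,0],[0,0,0],[0,0,0],[0,0,0],[0,0,0]]}' 0.02; python3 -m pendant '{"dp":[[0,0,0],[0,0,0]],"rotation":[[0,0,0],[0,0,0]]}'
```

```text
time: 12.32
tool_pos: [644.2, -73.0, 234.9]
tcp_rot: [3.141, -0.004, -0.144]
contact_force: [0.0, 0.2, -0.4]
grip_width: 79.9
finger_force: 0.0
time: 13.2
tool_pos: [658.5, 29.9, 233.2]
tcp_rot: [3.141, -0.0, -0.146]
contact_force: [0.6, 0.0, 0.5]
grip_width: 79.9
finger_force: 0.0
time: 13.95
tool_pos: [659.2, 31.0, 164.5]
tcp_rot: [-3.141, -0.002, -0.144]
contact_force: [-0.1, -0.3, -0.1]
grip_width: 80.0
finger_force: 0.0
time: 14.95
tool_pos: [658.7, 31.2, 163.5]
tcp_rot: [-3.141, -0.001, -0.144]
contact_force: [-1.4, 1.6, 3.7]
grip_width: 35.0
finger_force: 30.0
time: 15.2
tool_pos: [658.7, 31.2, 163.5]
tcp_rot: [-3.141, -0.001, -0.144]
contact_force: [-1.0, 2.2, 5.0]
grip_width: 34.8
finger_force: 30.0
```

```bash
python3 -m pendant '{"dp":[[0,0,0],[0,0,0],[0,0,0],[0,0,0],[0,0,-0.02],[0,0,-0.05],[0,0,-0.075],[0,0,-0.075]],"rotation":[[0,0,0],[0,0,0],[0,0,0],[0,0,0],[0,0,0],[0,0,0],[0,0,0],[0,0,0]]}' 0.08; python3 -m pendant '{"dp":[[-0.005,-0.005,0],[-0.015,-0.014,0],[-0.028,-0.025,0],[-0.042,-0.038,0],[-0.055,-0.05,0],[-0.065,-0.058,0],[-0.0685,-0.0613,0],[-0.0685,-0.0613,0]],"rotation":[[0,0,-0.1],[0,0,-0.25],[0,0,-0.42],[0,0,-0.6],[0,0,-0.78],[0,0,-0.96],[0,0,-1.14],[0,0,-1.32]]}' 0.05; python3 -m pendant '{"dp":[[0,0,0],[0,0,0],[0,0,0],[0,0,0]],"rotation":[[0,0,-0.15],[0,0,-0.251],[0,0,-0.251],[0,0,-0.251]]}'; python3 -c "
from h import *
show();snap('scene','s4');d=snap('wrist','w4')
print(proj(d,np.array([[598.1,102.5,190],[609.5,181.7,190]])))
a=cv2.imread('pics/s4.png')[150:270,165:325];b=cv2.imread('pics/w4.png')[100:330]
cv2.imwrite('pics/c5.png',np.vstack([cv2.resize(a,(480,360)),cv2.resize(b,(480,216))]))"
```

```text
time: 16.2
tool_pos: [659.5, 31.0, 240.4]
tcp_rot: [-3.141, -0.005, -0.144]
contact_force: [-0.2, -1.0, -0.2]
grip_width: 79.9
finger_force: 0.0
time: 17.2
tool_pos: [598.7, 102.0, 236.6]
tcp_rot: [-3.139, 0.001, 1.182]
contact_force: [0.3, -0.2, 0.2]
grip_width: 50.3
finger_force: 0.0
time: 17.7
tool_pos: [599.3, 101.6, 237.4]
tcp_rot: [-3.14, 0.0, 1.425]
contact_force: [-0.6, 0.1, 0.3]
grip_width: 50.0
finger_force: 0.0
17.7 [599.3 101.6 237.4] [-3.14   0.     1.425] F [-0.6  0.1  0.3] w 50.00755611323251 0.0 q [ 0.04  0.49  1.26 -0.    1.39  0.19]
[[245.9656456  207.49513703]
 [245.42898182  93.70071955]]
```

View pics/c5.png

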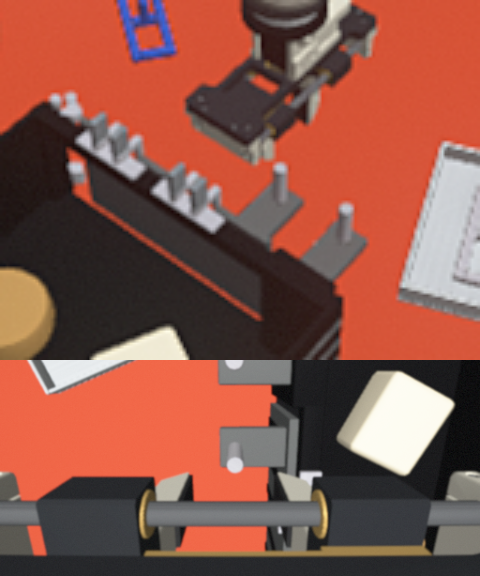

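Both catches show narrow gaps now, and the pull post top is at about (251,211), close to the prediction. I'll descend and pinch while a script works out the arc.

```bash
python3 -m pendant '{"dp":[[0,0.001,0.02],[0,0.001,0.055],[0,0.001,0.075],[0,0.001,0.082],[0,0.001,0.082],[0,0.001,0.082]],"rotation":[[0,0,0],[0,0,0],[0,0,0],[0,0,0],[0,0,0],[0,0,0]]}' 0.05; python3 -m pendant '{"dp":[[0,0,0],[0,0,0],[0,0,0],[0,0,0],[0,0,0],[0,0,0]],"rotation":[[0,0,0],[0,0,0],[0,0,0],[0,0,0],[0,0,0],[0,0,0]]}' 0.0; python3 -c "
from h import *
show()
for t in np.arange(.1,.85,.1): print(round(t,2),np.round([(-54*np.sin(t)-235*(1-np.cos(t)))/1e3,(54*(1-np.cos(t))-235*np.sin(t))/1e3],4))
print('final 90',[377.5,-157.6])"
```

```text
time: 18.55
tool_pos: [601.2, 101.5, 157.4]
tcp_rot: [3.139, -0.0, 1.427]
contact_force: [-0.2, 0.4, -0.9]
grip_width: 49.8
finger_force: 0.0
time: 19.3
tool_pos: [600.6, 101.4, 156.3]
tcp_rot: [3.141, -0.0, 1.427]
contact_force: [0.5, -0.2, 0.5]
grip_width: 12.9
finger_force: 30.0
19.3 [600.6 101.4 156.3] [ 3.141 -0.     1.427] F [ 0.5 -0.2  0.5] w 12.942869354235544 30.00003933906555 q [ 0.04  0.55  1.38 -0.    1.21  0.19]
0.1 [-0.0066 -0.0232]
0.2 [-0.0154 -0.0456]
0.3 [-0.0265 -0.067 ]
0.4 [-0.0396 -0.0873]
0.5 [-0.0547 -0.1061]
0.6 [-0.0715 -0.1233]
0.7 [-0.09   -0.1387]
0.8 [-0.11   -0.1522]
final 90 [377.5, -157.6]
```

```bash
python3 -m pendant '{"dp":[[-0.0032,-0.0117,0],[-0.0066,-0.0232,0],[-0.0108,-0.0345,0],[-0.0154,-0.0456,0],[-0.0154,-0.0456,0]],"rotation":[[0,0,-0.05],[0,0,-0.1],[0,0,-0.15],[0,0,-0.2],[0,0,-0.2]]}'
```

```text
time: 19.92
tool_pos: [553.0, 92.6, 156.3]
tcp_rot: [3.141, 0.0, 1.626]
contact_force: [0.7, 0.0, -2.0]
grip_width: 13.8
finger_force: 30.0
```

```bash
python3 -m pendant '{"dp":[[-0.0066,-0.0232,0],[-0.0154,-0.0456,0],[-0.0265,-0.067,0],[-0.0396,-0.0873,0],[-0.0547,-0.1061,0],[-0.0547,-0.1061,0]],"rotation":[[0,0,-0.1],[0,0,-0.2],[0,0,-0.3],[0,0,-0.4],[0,0,-0.5],[0,0,-0.5]]}';  python3 -m pendant '{"dp":[[-0.0066,-0.0232,0],[-0.0154,-0.0456,0],[-0.0265,-0.067,0],[-0.0396,-0.0873,0],[-0.0547,-0.1061,0],[-0.0547,-0.1061,0]],"rotation":[[0,0,-0.1],[0,0,-0.2],[0,0,-0.3],[0,0,-0.4],[0,0,-0.5],[0,0,-0.5]]}'
```

```text
time: 20.68
tool_pos: [449.9, 31.9, 156.3]
tcp_rot: [3.142, -0.001, 2.124]
contact_force: [-0.6, 3.2, -3.3]
grip_width: 13.3
finger_force: 30.0
time: 21.42
tool_pos: [388.8, -70.5, 156.2]
tcp_rot: [3.141, -0.002, 2.623]
contact_force: [-4.4, 3.7, 2.9]
grip_width: 13.5
finger_force: 30.0
```

```bash
python3 -m pendant '{"dp":[[-0.0066,-0.0232,0],[-0.0154,-0.0456,0],[-0.0265,-0.067,0],[-0.0341,-0.0793,0],[-0.0341,-0.0793,0],[-0.0341,-0.0793,0],[-0.0341,-0.0793,0]],"rotation":[[0,0,-0.1],[0,0,-0.2],[0,0,-0.3],[0,0,-0.36],[0,0,-0.36],[0,0,-0.36],[0,0,-0.36]]}'; python3 -c "
from h import *
show();snap('scene','s5');snap('side','d5')
a=cv2.imread('pics/s5.png')[120:300,110:370];b=cv2.imread('pics/d5.png')[120:300,70:330]
cv2.imwrite('pics/c6.png',cv2.resize(np.vstack([a,b]),None,fx=1.66,fy=1.66,interpolation=cv2.INTER_CUBIC))"
```

```text
time: 22.3
tool_pos: [379.1, -155.0, 156.2]
tcp_rot: [3.141, -0.003, 2.984]
contact_force: [-7.8, 2.5, 6.1]
grip_width: 13.2
finger_force: 30.0
22.3 [ 379.1 -155.   156.2] [ 3.141e+00 -3.000e-03  2.984e+00] F [-7.8  2.5  6.1] w 13.237111746375492 30.00089943408966 q [-0.58  0.22  1.92 -0.    1.01 -1.99]
```

View pics/c6.png

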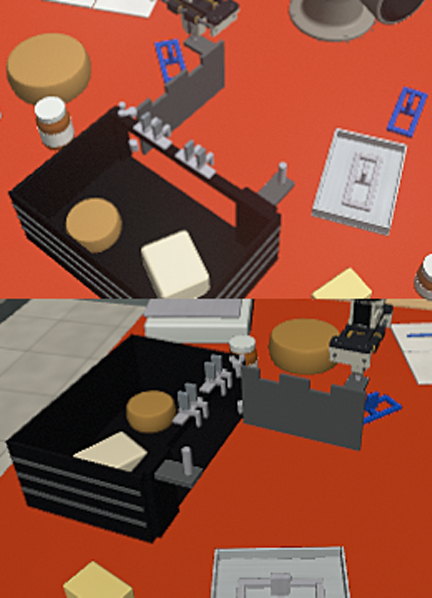

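The gate stands at about a right angle with its post held in the gripper. The link is flat in the tray, both catches are in, and the bystanders are where they were. I'll hand it in.

```bash
python3 -c "
from plant import workorder
print(workorder.close_job())"
```

```text
the job is handed in; nothing more can be done
None
```

I handed the job in at 22.3 s of robot time: the link lies flat in the tray, catch 1 and then catch 2 are squeezed in, and the gate is held by its post at about a right angle; no verdict came back.

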